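# Dock the glucose meter past its sprung dust flap

### The job

Put the glucose meter into its charging dock: pick it up, hold it flat on the dock's tongue with the screen up and the round-key end towards the mouth, and slide that end in, pushing the sprung dust flap open ahead of it and keeping it open, until the meter is fully home on the sprung contacts. The contact carriage is adjustable and how deep it is set cannot be seen, so feel for its stop and press home gently; then let go so that the meter stays docked, and leave the other things where they are.

Things in the scene. Friction and masses are not known exactly. Their poses are not given: they have to be found in the camera images.
- meter_centre (a point): Centre of the pale flat glucose meter, 97 (x) x 52 (y) x 18 mm (z), 110 g, lying screen up: 9 mm above its underside. +x to the end with the grey screen, -x to the end with the round blue key (the nose), +z out of the screen. The key, 16 to 33 mm from here, stands 2 mm proud. Grasp across the width, 25 to 32 mm from here towards the screen end: up to 51 mm of the nose end enters the dock.
- meter_nose (a point): Middle of the meter's key-end face (half-way up), 48.5 mm from meter_centre along the meter's -x; same axes.
- dock: White charging dock, fixed, 110 deep (x) x 104 wide (y) x 62 mm high; origin on the worktop under the middle of its housing, +x from its mouth to its back (the way the meter slides in), +z up. A grey tongue 34 mm wide and 14 mm high runs 76 mm out in front of the mouth and on inside as the bay floor; fingers pass down on both sides of it.
- dock_mouth (a point): Centre of the mouth's lower edge on the dock's front face, 14 mm above the worktop, level with the tongue, which runs on inside as the bay floor; axes as the dock. Bay 54.5 mm wide, mouth 31 mm high; flared to 61 mm over the 10 mm next to the face. Behind the flap, out of sight, the nose meets the sprung contact block 27 to 45 mm behind the face, differently each time; home is 6 mm further.
- contact_unit: The guide rails under the contact carriage, in the bay behind the flap; origin 31 mm behind the face, at the height of the tongue, wherever the carriage itself is clamped (that differs each time and is not given). The contacts are delicate: under 15 N.
- dust_flap (a joint): Angle of the grey dust flap (rad): 0 hangs shut 4.5 mm behind the face, opens inwards to at most 1.4. Hinged along y 41.5 mm above the worktop, 26 mm long, sprung shut. The nose needs about 2 to 6 N to push it open; it then drags on the meter's top at about 1.25 rad and holds the meter in when it is let go.
- contact_block (a joint): How far the sprung contact block has been pressed in (m): 0 free, home at the solid stop at 0.006 (counted from 0.0045). Its spring takes only 0.5 N to start and about 2.5 N fully in; beyond that the force climbs steeply.
- strip_pot: Bystander: dark test-strip pot with a grey flip lid, 32 x 28 x 49 mm, standing; origin under its middle.
- thermometer: Bystander: white stick thermometer, 19 x 138 x 10 mm, lying along its y; origin under its middle.
- tape_roll: Bystander: white tape roll lying flat, 66 x 62 x 25 mm; origin under its middle.
- gauze_box: Bystander: white and blue carton, 64 x 106 x 45 mm; origin under its middle.
Mind the look-alikes: they are no part of the job. What is shaped like the part that bears meter_centre but pink or purple is not meant.

How it is judged:
By the outcome, as a careful person would: the job done as asked, in the order asked, and still so for the second after the job is handed in, with the robot touching nothing.
It also fails if it takes over 43 s, if anything falls off the work surface, if the arm or the gripper's body presses on something with over 40 N, if the wrist force passes 120 N, or if a joint passes its speed limit or range.

### The arm

A 6-joint arm with a two-finger parallel gripper is mounted at the origin on a cart in front of the work surface, level with it; the furniture and walls round the work are solid. World frame = base frame: x ahead of the robot, y to its left, z up, the work surface at z = 0. Lengths are in m, angles in rad, forces in N, time in s.
With the tool pointing down it reaches from about 0.425 to 1.125 m from the base axis. Payload 14.9 kg.
Tool frame: the origin (TCP) lies at the very end of the fingers, on their centre line; the grasp point (between the pads) lies behind it (env.grasp_offset is the y of the grasp point in the tool frame, in m); y points along the fingers, z is the direction in which the jaws open and shut, and the axes are right-handed (so a half turn about y gives the same grasp; the last joint's range is limited). The gripper opens to 91 mm and grips with 3 to 60 N. Pads are 32 mm wide; open, the fingers measure 118 mm over their backs; the gripper's body (76 mm by 178 mm) begins 60 mm behind the grasp point.
Start: joints at [1.247, 0.379, 1.734, -0, 1.028, -0.033], TCP at [0.201, 0.671, 0.214] pointing down, gripper open.
Joint ranges: [-2.77, 2.77], [-0.74, 2.19], [0, 2.66], [-1.06, 4.2], [0.31, 2.87], [-3.08, 3.08]. Speed limits (rad/s): [1.89, 1.89, 2.39, 3.14, 3.14, 3.14].

### API

Orientations are given as [roll, pitch, yaw] about the fixed x, y, z axes, in that order (R = Rz(yaw) Ry(pitch) Rx(roll)).
In Python, from bench import env, vision, hand_in gives the robot as it stands.
- The arm moves only by the tool step_arm, never from a script. Its argument "motion" is a list of rows, each a list of 3 entries, a list of its own where there are three numbers: the opening, from 0 (shut) to 1 (fully open), then the shift along the tool's x, y, z each as a share of 100 mm, from -1 to 1, then the turn, a rotation vector about the tool's x, y, z each as a share of 90 degrees, from -1 to 1. In form: [[jaw, [dx, dy, dz], [rx, ry, rz]], ...]. A call has 1 to 5 rows; each row is the pose to reach, as a shift and turn from the pose commanded when the call began, along the tool's axes at that moment; what a row does not reach only later rows make up. A row lasts 1/8 s, in which the tool goes at most 62.5 mm and 10.7 degrees, less where a joint would pass 70% of its speed; a pose out of reach is approached as far as the arm can. A call with a number of a shift or a turn outside -1 to 1 is refused whole. A call with a gripper value outside its range is refused whole. The fingers move at their own pace and stop on an object; the grip force is fixed at half the most. Time passes only in rows, so rows that repeat a pose let the fingers close. It gives the time, the measured TCP pose, the force and the opening at its end, in the units of the state.
- env.get_obs(): the state, without advancing time (a new reading comes with each control period).
- vision.snapshot(name): name is "scene" or "top" or "wrist"; returns a dict with "frame" (420x560x3 uint8, blue, green, red), "mtx" (3x3 intrinsics, pixels), "k1" (the pictures are not rectified: a ray, as slopes to the right and down, at radius r is drawn at 1 + k1 r^2 times it, then the intrinsics apply), "R" (3x3) and "t" (3): a world point X has camera coordinates R X + t; the wrist camera has in their place "tool_from_camera" (4x4, takes a point from camera to tool coordinates, whose origin is the TCP and whose axes are the tool frame's). Camera axes: x right, y down, z forward; pixel columns grow to the right and rows downward; lengths in m; the calibration is good to about 2 mm. A picture is of the moment at which its call begins: read the wrist's pose just before it. There is no depth.
- hand_in(): hands the job in, once; it reports no verdict.
The state is a dict: "time_s": time; "q": joint angles; "dq": joint speeds; "joint_torque": joint torques, N m; "tool_pos": TCP position; "eef_rot": TCP orientation; "wrist_force": force on the tool from outside, world axes, zero at the start; "moment": the same for the moment, N m; "width": finger opening in m.
Only numpy, scipy, OpenCV 4.12 (cv2) and the standard library are available. Lean on these libraries where they do the work, as an engineer would, in place of code of your own. Each camera call takes 0.05 s, during which the arm holds its last target.

## Working session

There is one attempt and no reset: what is moved stays moved. The work goes in short steps, Python scripts to look and compute and a tool call to move; the robot and the scene stay as the last step left them, time stands still between calls to the robot, and variables do not carry over. Pictures are saved under pics/ and viewed, and the job is handed in when it is done.

Besides the shell and the picture viewer there is one more tool, called after "Request:" as a command line: name --argument value ..., lists and objects as JSON in quotes. step_arm: Moves the arm, as the interface text tells. Shift numbers are shares of 100 mm and turn numbers shares of 90 degrees, none past 1 either way. Its arguments: {"type":"object","properties":{"motion":{"type":"array","items":{"type":"array"}}},"required":["motion"]}

```bash
ls; mkdir -p pics; python3 - <<'E'
from bench import env, vision
import cv2
print(env.get_obs(), env.grasp_offset)
for n in ("scene","top","wrist"):
    s=vision.snapshot(n); cv2.imwrite(f"pics/{n}0.png",s["frame"]); print(n,{k:(v.tolist() if hasattr(v,'tolist') else v) for k,v in s.items() if k!="frame"})
E
```

```text
pics
{'time_s': 0.0, 'q': array([ 1.24667996e+00,  3.79414303e-01,  1.73480238e+00,  1.51770140e-05,
        1.02850860e+00, -3.32652474e-02]), 'dq': array([-0.0002372 ,  0.00273417, -0.00190965, -0.00145041, -0.00072045,
        0.00017219]), 'joint_torque': array([-1.52607205e-03, -7.63738489e+01, -4.34357679e+01,  6.51834626e-02,
        4.22668818e-02, -8.75744558e-05]), 'tool_pos': array([0.20058424, 0.6702137 , 0.21327355]), 'eef_rot': array([-1.57192790e+00,  5.06537773e-05, -2.90858988e-01]), 'wrist_force': array([ 0.65660138,  0.26242466, -0.18721125]), 'moment': array([-0.00717399,  0.03321205,  0.08150247]), 'width': 0.0911020199015163} -0.0188
scene {'mtx': [[528.5590625153932, 0.0, 276.80843700336754], [0.0, 528.5590625153932, 205.53981152920443], [0.0, 0.0, 1.0]], 'k1': -0.02929331228606709, 'R': [[0.8054832573496328, -0.5920820724194155, 0.02520995138739841], [-0.30040014218246364, -0.4446018653371925, -0.8438536223276194], [0.510838992938265, 0.6721368914575503, -0.5359808974540048]], 't': [-0.44252511140117295, 0.21067240430506715, 0.9873822023747972]}
top {'mtx': [[
[... 180 characters left out ...]
46034, 0.00017017867677920868], [-0.9693940879328911, -0.091554942109088, -0.22779990091340976], [0.2268070948176672, 0.021245365549009316, -0.9737079522028456]], 't': [-0.05208040974582784, 0.5260134972779414, 1.1286524105828226]}
wrist {'mtx': [[297.21922673979515, 0.0, 279.63788172058673], [0.0, 297.21922673979515, 207.04764882645097], [0.0, 0.0, 1.0]], 'k1': -0.05875195667417666, 'tool_from_camera': [[0.0003127443766846196, 0.9685990930801089, 0.24862763135931584, -0.06988554987863338], [0.0004830451983667915, -0.24862776083781185, 0.9685989898859646, -0.1706939997342934], [0.9999998344291313, -0.00018282550383981043, -0.0005456340751446478, 0.0006638985843947509], [0.0, 0.0, 0.0, 1.0]]}
```

View pics/scene0.png

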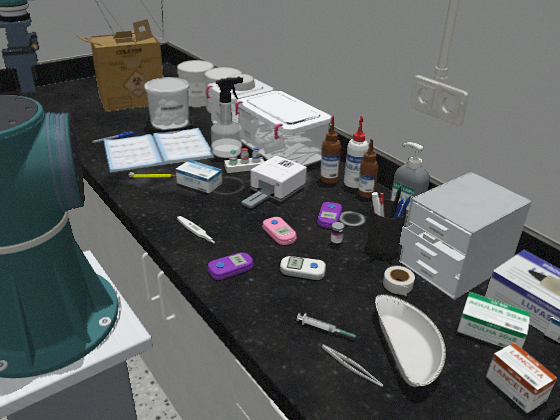

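View pics/top0.png

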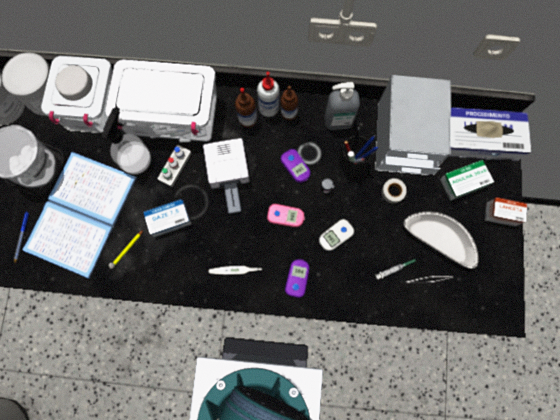

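View pics/wrist0.png

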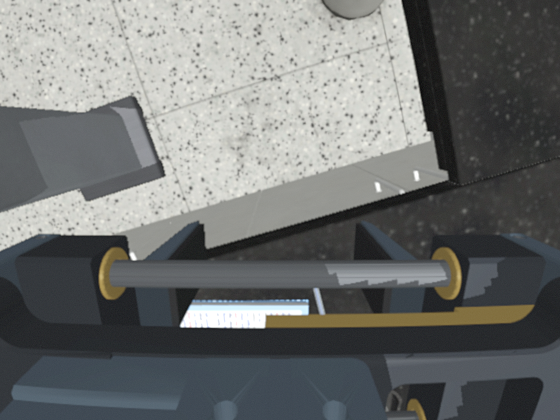

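The scene picture shows the white meter at about (303,267) and in the top picture at (337,235). The dock is at (225,165) in the top picture, with its tongue running down to (234,212). Next I'll enlarge both.

```bash
cat > h.py <<'E'
import numpy as np, cv2, json
from bench import env, vision
def px2w(s,uv,z):
    uv=np.array([[uv]],float); d=np.array([s["k1"],0,0,0,0.])
    n=cv2.undistortPoints(uv,s["mtx"],d,None,None)[0,0]  # approx: k1 on undist radius
    R=np.array(s["R"]);t=np.array(s["t"]); c=-R.T@t; r=R.T@np.array([n[0],n[1],1])
    return c+r*(z-c[2])/r[2]
def w2px(s,P):
    return cv2.projectPoints(np.array(P,float).reshape(-1,3),cv2.Rodrigues(np.array(s["R"]))[0],np.array(s["t"]),s["mtx"],np.array([s["k1"],0,0,0,0.]))[0][:,0]
def Rt():
    from scipy.spatial.transform import Rotation as Ro
    o=env.get_obs(); return Ro.from_euler("xyz",o["eef_rot"]).as_matrix(), o["tool_pos"], o
def wrist():
    R,p,o=Rt(); s=vision.snapshot("wrist"); T=np.array(s["tool_from_camera"])
    Rc=R@T[:3,:3]; c=R@T[:3,3]+p; s["R"]=Rc.T; s["t"]=-Rc.T@c; return s
E
python3 - <<'E'
import cv2
t=cv2.imread("pics/top0.png"); s=cv2.imread("pics/scene0.png")
cv2.imwrite("pics/c1.png",cv2.resize(t[120:270,180:380],None,fx=4,fy=4,interpolation=cv2.INTER_CUBIC))
cv2.imwrite("pics/c2.png",cv2.resize(s[145:295,200:400],None,fx=4,fy=4,interpolation=cv2.INTER_CUBIC))
E
```

```text
(no output)
```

View pics/c1.png

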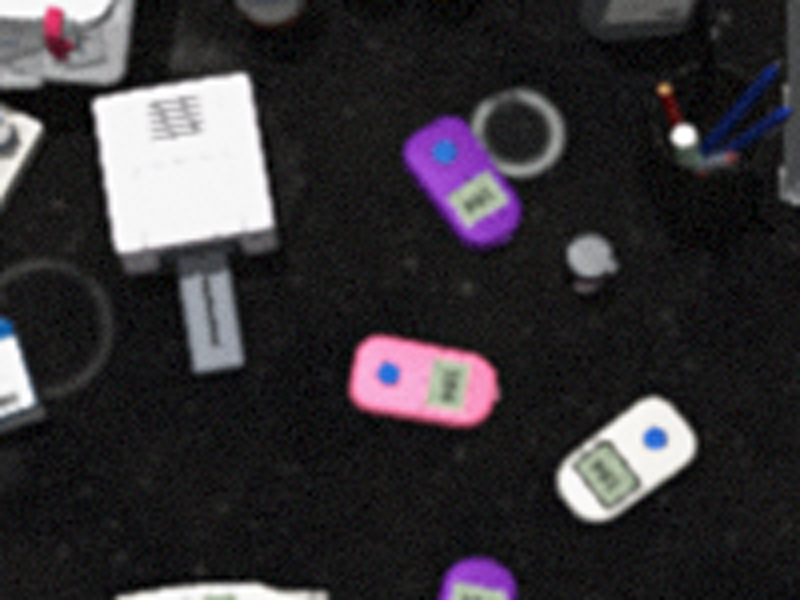

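View pics/c2.png

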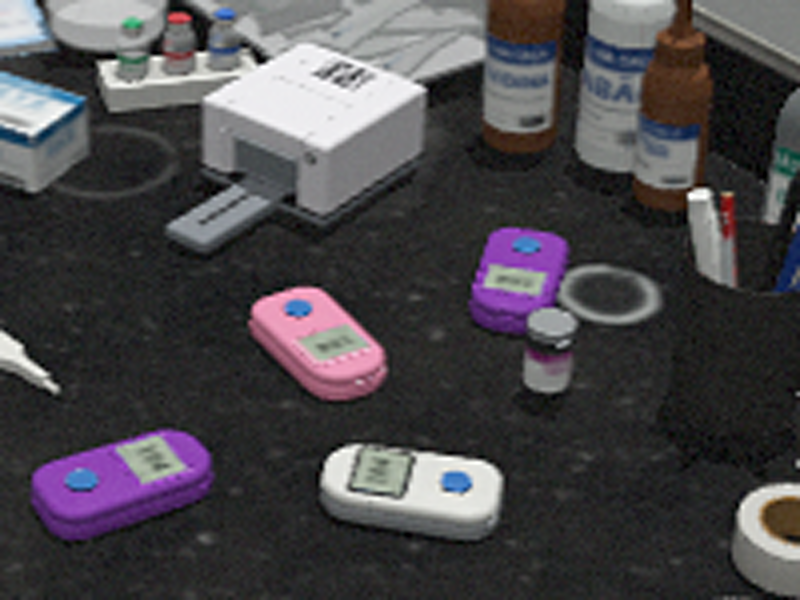

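Crop c1 shows the white meter running from its screen end at about (575,495) to its key at (655,438). The dock's top-face corners are at (93,98), (250,72), (275,235) and (118,257), and its tongue end is at (193,372)–(243,364).

```bash
python3 - <<'E'
from h import *
s=vision.snapshot("top"); sc=vision.snapshot("scene")
f=lambda u,v:(180+u/4-.4,120+v/4-.4)
g=lambda u,v:(200+u/4-.4,145+v/4-.4)
def seg(fr,x0,x1,y0,y1):
    c=fr[y0:y1,x0:x1].astype(int); m=((c.min(2)>110)).astype(np.uint8)
    m=cv2.morphologyEx(m,cv2.MORPH_CLOSE,np.ones((7,7)))
    n,l,st,ce=cv2.connectedComponentsWithStats(m); i=1+np.argmax(st[1:,4]); cn=cv2.findContours((l==i).astype(np.uint8),0,1)[0][0][:,0]+[x0,y0]
    return cn
cn=seg(s["frame"],310,365,210,260)
W=np.array([px2w(s,p,.012)[:2] for p in cn]); r=cv2.minAreaRect((W*1000).astype(np.float32)); print("meter top",r)
print("key top",px2w(s,f(655,438),.020)," scene",px2w(sc,g(456,481),.020))
print("screen top",px2w(s,f(607,474),.018)," scene",px2w(sc,g(384,470),.018))
for p in [(93,98),(250,72),(275,235),(118,257)]: print("dock62",px2w(s,f(*p),.062))
for p in [(205,100),(310,40),(426,95),(332,160)]: print("dock62 scene",px2w(sc,g(*p),.062))
for p in [(193,372),(243,364)]: print("tongue",px2w(s,f(*p),.014))
for p in [(168,232),(205,247)]: print("tongue sc",px2w(sc,g(*p),.014))
print("pink",px2w(s,f(425,380),.018),"pot",px2w(s,f(590,250),.049),"purple",px2w(s,f(462,180),.018))
E
```

```text
meter top ((491.621337890625, -170.29473876953125), (52.27658462524414, 96.82953643798828), 43.14200210571289)
key top [ 0.50708645 -0.18777132  0.02      ]  scene [ 0.50720319 -0.18710413  0.02      ]
screen top [ 0.48054781 -0.15808459  0.018     ]  scene [ 0.4832912  -0.15640388  0.018     ]
dock62 [0.69271276 0.20283664 0.062     ]
dock62 [0.72064891 0.10100848 0.062     ]
dock62 [0.60945948 0.07228064 0.062     ]
dock62 [0.58510281 0.17227334 0.062     ]
dock62 scene [0.58772653 0.16824412 0.062     ]
dock62 scene [0.69507073 0.19948142 0.062     ]
dock62 scene [0.71154964 0.09397391 0.062     ]
dock62 scene [0.60975936 0.06058952 0.062     ]
tongue [0.5241114  0.12066521 0.014     ]
tongue [0.53268687 0.08808708 0.014     ]
tongue sc [0.5215655 0.1114018 0.014    ]
tongue sc [0.53097224 0.08400747 0.014     ]
pink [ 0.53229247 -0.03364012  0.018     ] pot [ 0.62267313 -0.13374516  0.049     ] purple [ 0.67364853 -0.04642206  0.018     ]
```

```bash
cat >> h.py <<'E'
def rel(p,psi,P1,psi1):
    """shares for going from tcp p,yaw psi (deg) to P1,psi1 with tool down"""
    a=np.radians(psi); X=np.array([np.cos(a),np.sin(a),0]);Z=np.array([-np.sin(a),np.cos(a),0]);Y=np.array([0,0,-1.])
    d=np.array(P1)-np.array(p); return [round(float(d@v)*10,3) for v in (X,Y,Z)], round(-(psi1-psi)/90,3)
def now(P1,psi1):
    R,p,o=Rt(); psi=np.degrees(o["eef_rot"][2]); dy=(psi1-psi+180)%360-180
    return rel(p,psi,P1,psi+dy)
E
python3 - <<'E'
from h import *
p=np.array([.2006,.6702,.2133]);psi=-16.7
for P,y in [((.29,.60,.22),-46),((.36,.51,.22),-76),((.42,.42,.22),-106),((.45,.32,.22),-136),((.47,.22,.22),-166),((.47,.12,.22),-196),((.47,.02,.22),-227),((.47,-.07,.2),-227),((.473,-.15,.16),-227)]:
    print(P,y,rel(p,psi,P,y)); p,psi=P,y
E
```

```text
(0.29, 0.6, 0.22) -46 ([1.058, -0.067, -0.415], 0.326)
(0.36, 0.51, 0.22) -76 ([1.134, 0.0, -0.122], 0.333)
(0.42, 0.42, 0.22) -106 ([1.018, 0.0, 0.364], 0.333)
(0.45, 0.32, 0.22) -136 ([0.879, 0.0, 0.564], 0.333)
(0.47, 0.22, 0.22) -166 ([0.551, 0.0, 0.858], 0.333)
(0.47, 0.12, 0.22) -196 ([0.242, 0.0, 0.97], 0.333)
(0.47, 0.02, 0.22) -227 ([-0.276, 0.0, 0.961], 0.344)
(0.47, -0.07, 0.2) -227 ([-0.658, 0.2, 0.614], 0.0)
(0.473, -0.15, 0.16) -227 ([-0.606, 0.4, 0.524], 0.0)
```

Request:
step_arm --motion '[[1, [0.4, -0.03, -0.15], [0, 0.11, 0]], [1, [0.8, -0.06, -0.3], [0, 0.22, 0]], [1, [1, -0.07, -0.4], [0, 0.33, 0]]]'

```text
time_s: 0.62
tool_pos: [0.2864, 0.6025, 0.221]
eef_rot: [-1.571, -0.0, -0.816]
wrist_force: [0.4, 0.6, 0.1]
width: 0.0914
```

Request:
step_arm --motion '[[1, [0.4, 0, 0], [0, 0.11, 0]], [1, [0.8, 0, -0.1], [0, 0.22, 0]], [1, [1, 0, -0.1], [0, 0.33, 0]]]'

```text
time_s: 1.0
tool_pos: [0.3475, 0.5227, 0.2209]
eef_rot: [-1.571, -0.0, -1.334]
wrist_force: [0.4, -0.3, 0.1]
width: 0.0913
```

Request:
step_arm --motion '[[1, [0.4, 0, 0.1], [0, 0.11, 0]], [1, [0.8, 0, 0.25], [0, 0.22, 0]], [1, [1, 0, 0.4], [0, 0.33, 0]]]'

```text
time_s: 1.38
tool_pos: [0.4104, 0.4353, 0.221]
eef_rot: [-1.571, -0.0, -1.852]
wrist_force: [0.1, 0.7, 0.2]
width: 0.0911
```

Request:
step_arm --motion '[[1, [0.3, 0, 0.2], [0, 0.11, 0]], [1, [0.6, 0, 0.4], [0, 0.22, 0]], [1, [0.95, 0, 0.6], [0, 0.33, 0]]]'

```text
time_s: 1.75
tool_pos: [0.442, 0.3282, 0.221]
eef_rot: [-1.571, 0.0, -2.37]
wrist_force: [0.3, -0.0, 0.0]
width: 0.0912
```

Request:
step_arm --motion '[[1, [0.2, 0, 0.3], [0, 0.11, 0]], [1, [0.4, 0, 0.6], [0, 0.22, 0]], [1, [0.6, 0, 0.9], [0, 0.33, 0]]]'

```text
time_s: 2.12
tool_pos: [0.4621, 0.2218, 0.221]
eef_rot: [-1.571, 0.0, -2.888]
wrist_force: [0.0, 0.4, -0.2]
width: 0.091
```

Request:
step_arm --motion '[[1, [0.1, 0, 0.3], [0, 0.11, 0]], [1, [0.2, 0, 0.7], [0, 0.22, 0]], [1, [0.25, 0, 1], [0, 0.33, 0]]]'

```text
time_s: 2.5
tool_pos: [0.4632, 0.1186, 0.221]
eef_rot: [-1.571, 0.0, 2.876]
wrist_force: [1.2, 1.0, 0.6]
width: 0.0918
```

Request:
step_arm --motion '[[1, [-0.1, 0, 0.3], [0, 0.11, 0]], [1, [-0.2, 0, 0.7], [0, 0.22, 0]], [1, [-0.28, 0, 1], [0, 0.34, 0]], [1, [-0.28, 0, 1], [0, 0.34, 0]]]'

```text
time_s: 3.0
tool_pos: [0.4649, 0.0147, 0.221]
eef_rot: [-1.571, 0.0, 2.344]
wrist_force: [0.5, -0.5, 0.2]
width: 0.0913
```

```bash
python3 - <<'E'
from h import *
R,p,o=Rt(); print(p,o["q"],o["eef_rot"])
print(now((.473,-.09,.2),133)); print(rel((.473,-.09,.2),133,(.473,-.15,.16),133))
E
```

```text
[0.46485204 0.01467151 0.22102613] [-1.85207322e-02 -1.35867180e-02  2.19262933e+00 -1.00218807e-04
  9.62365021e-01  2.34962034e+00] [-1.57086775e+00  1.89455086e-04  2.34430518e+00]
([-0.806, 0.21, 0.673], np.float64(0.015))
([-0.439, 0.4, 0.409], 0.0)
```

Request:
step_arm --motion '[[1, [-0.4, 0.1, 0.3], [0, 0.01, 0]], [1, [-0.8, 0.2, 0.65], [0, 0.015, 0]], [1, [-0.8, 0.2, 0.67], [0, 0.015, 0]]]'

```text
time_s: 3.38
tool_pos: [0.4732, -0.0896, 0.2003]
eef_rot: [-1.57, -0.001, 2.324]
wrist_force: [0.2, 1.0, -0.9]
width: 0.0912
```

Request:
step_arm --motion '[[1, [-0.3, 0.3, 0.3], [0, 0, 0]], [1, [-0.44, 0.8, 0.41], [0, 0, 0]], [1, [-0.44, 0.8, 0.41], [0, 0, 0]], [1, [-0.44, 0.8, 0.41], [0, 0, 0]]]'

```text
time_s: 3.88
tool_pos: [0.4741, -0.1472, 0.1221]
eef_rot: [-1.571, 0.0, 2.326]
wrist_force: [1.1, 0.5, 0.8]
width: 0.0913
```

```bash
python3 - <<'E'
from h import *
import pickle
s=wrist(); pickle.dump(s,open("w1.pkl","wb")); cv2.imwrite("pics/w1.png",s["frame"])
R,p,o=Rt(); print(p,o["eef_rot"])
E
```

```text
[ 0.47447223 -0.14730177  0.12258767] [-1.57172130e+00  1.63950554e-03  2.32625522e+00]
```

View pics/w1.png

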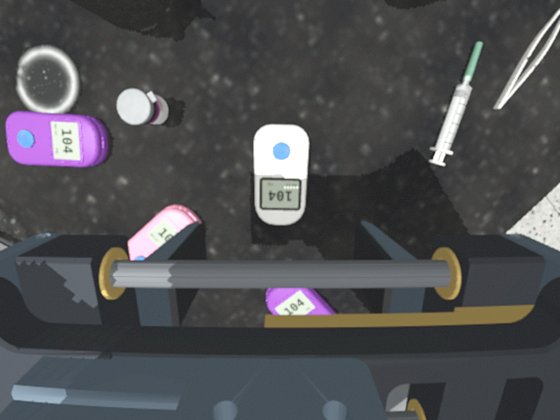

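The wrist picture shows the whole white meter: nose edge at row 125, screen end at row 224, columns 254–308, key at (281,151). It lies lengthwise between the fingers.

```bash
python3 - <<'E'
from h import *
import pickle
s=pickle.load(open("w1.pkl","rb")); fr=s["frame"]
c=fr[110:235,235:325].astype(int); m=(c.min(2)>140).astype(np.uint8); m=cv2.morphologyEx(m,cv2.MORPH_CLOSE,np.ones((25,25)))
n,l,st,ce=cv2.connectedComponentsWithStats(m); i=1+np.argmax(st[1:,4]); cn=cv2.findContours((l==i).astype(np.uint8),0,1)[0][0][:,0]+[235,110]
print(st[i])
for z in (.012,.018):
    W=np.array([px2w(s,p,z)[:2] for p in cn]); r=cv2.minAreaRect((W*1000).astype(np.float32)); print(z,r)
print("key",px2w(s,(281,151),.02),"screen",px2w(s,(280.5,194),.018))
print("pot",px2w(s,(137,105),.049))
for c,yaw in (((.4925,-.170),133),):
  pass
print(now((.473,-.15,.003),133))
E
```

```text
[  18   14   56  111 5283]
0.012 ((489.47479248046875, -163.9990997314453), (51.53166961669922, 106.13046264648438), 43.26878356933594)
0.018 ((490.1629943847656, -164.70700073242188), (50.430721282958984, 103.8630599975586), 43.26877212524414)
key [ 0.50914145 -0.18548857  0.02      ] screen [ 0.48190798 -0.15593866  0.018     ]
pot [ 0.61900617 -0.13513528  0.049     ]
([-0.01, 1.196, 0.029], np.float64(0.003))
```

```bash
python3 - <<'E'
from h import *
import pickle
s=pickle.load(open("w1.pkl","rb")); fr=s["frame"]
a=px2w(s,(281,124.5),.014);b=px2w(s,(280.5,224),.014);print(a,b,(a+b)/2,np.linalg.norm(a-b),np.degrees(np.arctan2(*(b-a)[1::-1])))
g=fr[:,:,1].astype(int); print(g[118:130,281],g[218:230,280]); print(g[175,248:260],g[175,302:314])
L=px2w(s,(254,170),.014);Rr=px2w(s,(308,170),.014);print(L,Rr,np.linalg.norm(L-Rr))
for y in (140,165,210): print(y,[int(np.where(g[y,240:320]>120)[0][k])+240 for k in (0,-1)])
E
```

```text
[ 0.52520505 -0.20255867  0.014     ] [ 0.46069827 -0.13344989  0.014     ] [ 0.49295166 -0.16800428  0.014     ] 0.0945364882946681 133.02739565699167
[ 61  62  62  63  63  77 164 239 255 255 255 255] [222 221 220 221 220 213 180  94  34  40  39  38]
[ 68  68  55  48  42  57 127 188 211 225 221 221] [255 255 255 255 219 132  43  35  33  40  39  42]
[ 0.51525279 -0.15503159  0.014     ] [ 0.47830835 -0.18980931  0.014     ] 0.05073836130134865
140 [253, 308]
165 [253, 307]
210 [256, 303]
```

```bash
python3 -c "
from h import *
print(now((.4732,-.1482,.004),133.1))"
```

```text
([0.002, 1.186, 0.015], np.float64(0.002))
```

Request:
step_arm --motion '[[0.85, [0, 0.4, 0.015], [0, 0, 0]], [0.85, [0, 0.8, 0.015], [0, 0, 0]], [0.85, [0, 0.95, 0.015], [0, 0, 0]]]'

```text
time_s: 4.3
tool_pos: [0.4726, -0.1484, 0.0258]
eef_rot: [-1.571, -0.0, 2.326]
wrist_force: [0.2, 0.1, 0.9]
width: 0.0775
```

Request:
step_arm --motion '[[0.85, [0, 0.15, 0], [0, 0, 0]], [0.85, [0, 0.23, 0], [0, 0, 0]], [0.85, [0, 0.23, 0], [0, 0, 0]]]'

```text
time_s: 4.68
tool_pos: [0.4726, -0.1491, 0.0032]
eef_rot: [-1.571, 0.0, 2.325]
wrist_force: [0.3, 0.0, 0.5]
width: 0.0776
```

```bash
python3 - <<'E'
from h import *
import pickle
R,p,o=Rt(); print(p,o["eef_rot"],o["wrist_force"])
s=wrist(); cv2.imwrite("pics/w2.png",s["frame"])
E
```

```text
[ 0.47259058 -0.14912466  0.00315012] [-1.57085752e+00  1.56780917e-04  2.32470009e+00] [0.30293362 0.03524032 0.45730823]
```

View pics/w2.png

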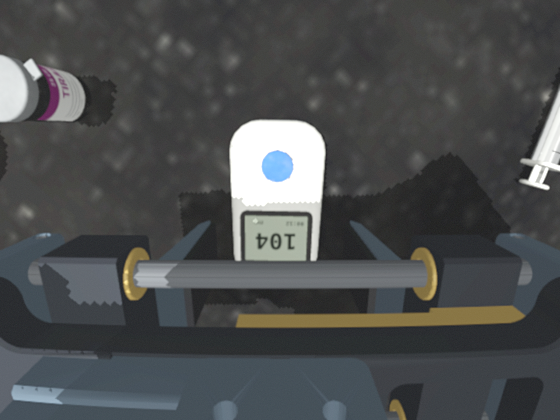

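The meter sits centred between the fingers, with columns 231–325 at the key and its nose edge at row 121. I'll close the jaws.

Request:
step_arm --motion '[[0.3, [0, 0, 0], [0, 0, 0]], [0.3, [0, 0, 0], [0, 0, 0]], [0.3, [0, 0, 0], [0, 0, 0]], [0.3, [0, 0, 0], [0, 0, 0]], [0.3, [0, 0, 0], [0, 0, 0]]]'

```text
time_s: 5.35
tool_pos: [0.4725, -0.1492, 0.0031]
eef_rot: [-1.571, 0.0, 2.325]
wrist_force: [-1.6, -1.5, 5.0]
width: 0.0461
```

Request:
step_arm --motion '[[0.3, [0, -0.1, 0], [0, 0, 0]], [0.3, [0, -0.3, 0], [0, 0, 0]], [0.3, [0, -0.6, 0], [0, 0, 0]], [0.3, [0, -1, 0], [0, 0, 0]], [0.3, [0, -1, 0], [0, 0, 0]]]'

```text
time_s: 5.98
tool_pos: [0.4739, -0.1497, 0.1057]
eef_rot: [-1.573, 0.004, 2.325]
wrist_force: [-0.1, 0.6, -2.0]
width: 0.0465
```

```bash
python3 - <<'E'
from h import *
import pickle
R,p,o=Rt(); print(p,o["eef_rot"],o["wrist_force"],o["width"],o["q"])
s=wrist(); cv2.imwrite("pics/w3.png",s["frame"])
pickle.dump((s,R,p),open("w3.pkl","wb"))
E
```

```text
[ 0.4739429  -0.14966417  0.10574328] [-1.57299697  0.00433058  2.32454353] [-0.0612911   0.55962432 -2.02117313] 0.04645435975668976 [-3.52787836e-01  2.30938733e-01  2.18647341e+00  4.34812757e-05
  7.19322949e-01  2.03502021e+00]
```

View pics/w3.png

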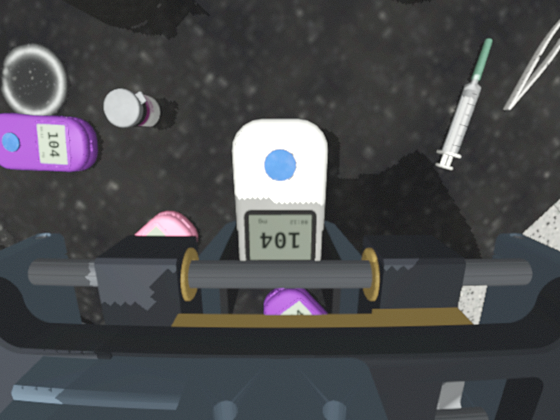

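The meter is held: nose edge at row 119, key at (280,165), level and straight. Next I'll work out its offsets in the tool frame and the docking approach pose.

```bash
python3 - <<'E'
from h import *
import pickle
s,R,p=pickle.load(open("w3.pkl","rb"))
def tool(uv,y): 
    T=np.array(s["tool_from_camera"]); n=cv2.undistortPoints(np.array([[uv]],float),s["mtx"],np.array([s["k1"],0,0,0,0.]))[0,0]
    r=T[:3,:3]@[n[0],n[1],1]; c=T[:3,3]; return c+r*(y-c[1])/r[1]
g=s["frame"][:,:,1].astype(int)
for y in (140,160,190): 
    w=np.where(g[y,215:345]>150)[0]+215; print(y,w[0],w[-1],[tool((w[k],y),-.010).round(4) for k in(0,-1)])
print("nose",tool((280,119),-.009),"key",tool((280,165),-.017))
# approach: yaw of tool = 195 ; nose at 20 mm before tongue start etc
d=np.radians(15); X=np.array([np.cos(d),np.sin(d),0]); F=np.array([.599,.1225,.0])
for back in (.02,): 
    P=F-X*(back+.0765); P[2]=.06; print(P, now(P,-165))
E
```

```text
140 233 325 [array([-0.0647, -0.01  , -0.0251]), array([-0.0647, -0.01  ,  0.0236])]
160 233 326 [array([-0.0542, -0.01  , -0.0255]), array([-0.0542, -0.01  ,  0.0245])]
190 234 325 [array([-0.0378, -0.01  , -0.0256]), array([-0.0377, -0.01  ,  0.0246])]
nose [-0.07546122 -0.009      -0.00023225] key [-0.05221521 -0.017      -0.00024329]
[0.50578816 0.09752396 0.06      ] ([1.575, 0.441, -1.929], np.float64(-0.687))
```

```bash
python3 - <<'E'
from h import *
d=np.radians(15); X=np.array([np.cos(d),np.sin(d),0]); F=np.array([.599,.1225,.0])
P=F-X*(.04+.0765); P[2]=.12; R,p,o=Rt(); print(P)
y0=np.degrees(o["eef_rot"][2]); q=p;yy=y0
for k in (1/3,2/3,1):
    a=p+(P-p)*k; b=y0+(195-y0)*k; print(rel(q,yy,a,b)); q,yy=a,b
E
```

```text
[0.48646964 0.09234758 0.12      ]
([0.557, -0.053, -0.584], np.float64(-0.229))
([0.315, -0.053, -0.743], np.float64(-0.229))
([0.034, -0.053, -0.806], np.float64(-0.229))
```

Request:
step_arm --motion '[[0.3, [0.15, -0.03, -0.15], [0, -0.06, 0]], [0.3, [0.35, -0.05, -0.37], [0, -0.14, 0]], [0.3, [0.55, -0.05, -0.58], [0, -0.23, 0]]]'

```text
time_s: 6.4
tool_pos: [0.4762, -0.0684, 0.1069]
eef_rot: [-1.57, -0.002, 2.69]
wrist_force: [0.5, 0.6, -1.3]
width: 0.0462
```

Request:
step_arm --motion '[[0.3, [0.1, -0.02, -0.25], [0, -0.08, 0]], [0.3, [0.2, -0.03, -0.5], [0, -0.16, 0]], [0.3, [0.3, -0.05, -0.75], [0, -0.23, 0]]]'

```text
time_s: 6.78
tool_pos: [0.4821, 0.0122, 0.1117]
eef_rot: [-1.571, -0.002, 3.051]
wrist_force: [-0.1, 0.0, -1.2]
width: 0.046
```

Request:
step_arm --motion '[[0.3, [0, -0.02, -0.25], [0, -0.08, 0]], [0.3, [0.02, -0.03, -0.5], [0, -0.16, 0]], [0.3, [0.03, -0.05, -0.75], [0, -0.22, 0]], [0.3, [0.03, -0.05, -0.8], [0, -0.23, 0]], [0.3, [0.03, -0.05, -0.8], [0, -0.23, 0]]]'

```text
time_s: 7.4
tool_pos: [0.4871, 0.091, 0.1172]
eef_rot: [-1.571, -0.001, -2.876]
wrist_force: [-1.0, -0.1, -1.5]
width: 0.046
```

```bash
python3 - <<'E'
from h import *
import pickle
R,p,o=Rt(); print(p,o["eef_rot"],o["wrist_force"],o["width"],o["q"])
s=wrist(); cv2.imwrite("pics/w4.png",s["frame"])
pickle.dump((s,R,p),open("w4.pkl","wb"))
E
```

```text
[0.48711364 0.09097643 0.11719301] [-1.57089199e+00 -1.26524389e-03 -2.87559737e+00] [-1.0116818  -0.1238695  -1.53133639] 0.04603274295668342 [ 1.37638447e-01  2.10141715e-01  2.18339796e+00 -9.84858658e-05
  7.49320066e-01  1.44251170e+00]
```

View pics/w4.png

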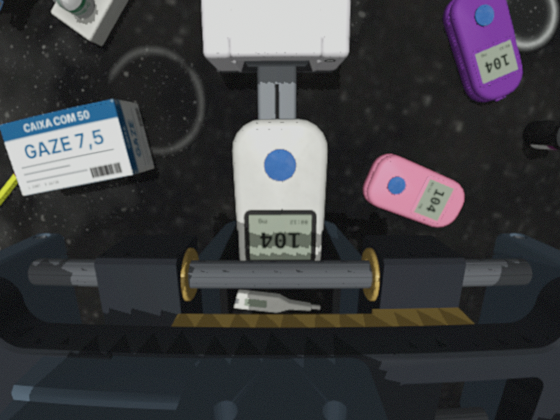

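The dock now shows at the top of the wrist picture: the top face spans columns 203–351, and its front edge is near row 60. The tongue is at columns 258–297, with the meter nose over it at row 119.

```bash
python3 - <<'E'
import cv2
t=cv2.imread("pics/w4.png")
cv2.imwrite("pics/c4.png",cv2.resize(t[0:130,190:370],None,fx=4.4,fy=4.4,interpolation=cv2.INTER_CUBIC))
E
```

```text
(no output)
```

View pics/c4.png

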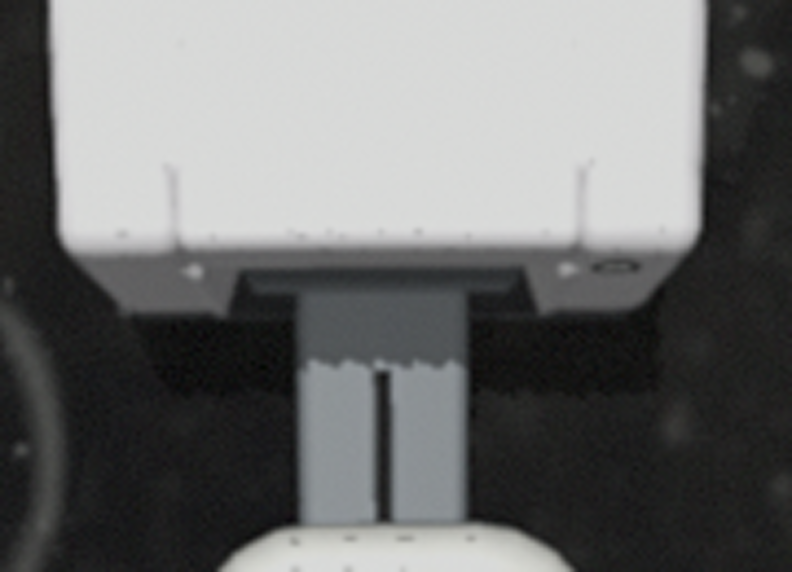

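```bash
python3 - <<'E'
from h import *
import pickle
s,R,p=pickle.load(open("w4.pkl","rb"))
f=lambda u,v:(190+u/4.4-.4,v/4.4-.4)
def T(uv,z): return (R.T@(px2w(s,f(*uv),z)-p)*1000).round(1), px2w(s,f(*uv),z).round(4)
for u,v in [(296,330),(468,330),(300,515),(467,515)]: print("tongue",*T((u,v),.014))
for u,v in [(75,245),(690,245),(58,235),(702,235),(50,10),(707,10)]: print("top",*T((u,v),.062))
for u,v in [(120,312),(650,312)]: print("bottom z?",*T((u,v),.002),*T((u,v),.014))
for u,v in [(230,312),(540,312)]: print("mouth",*T((u,v),.014))
E
```

```text
tongue [-117.7  103.   -20.1] [0.5953 0.1413 0.014 ]
tongue [-117.7  103.    13.6] [0.6041 0.1088 0.014 ]
tongue [-82.5 103.1 -19.9] [0.5614 0.1318 0.014 ]
tongue [-82.5 103.1  13.8] [0.5702 0.0993 0.014 ]
top [-122.6   55.   -52. ] [0.5916 0.1734 0.062 ]
top [-122.5   55.    46.6] [0.6175 0.0782 0.062 ]
top [-124.1   55.   -54.7] [0.5924 0.1764 0.062 ]
top [-124.    55.    48.5] [0.6195 0.0768 0.062 ]
top [-157.4   55.   -54.5] [0.6246 0.1849 0.062 ]
top [-157.3   55.    47.9] [0.6514 0.086  0.062 ]
bottom z? [-123.6  115.   -57. ] [0.5912 0.1784 0.002 ] [-121.3  103.   -54.6] [0.5897 0.1755 0.014 ]
bottom z? [-123.5  115.    51.5] [0.6197 0.0738 0.002 ] [-121.3  103.    49.3] [0.6169 0.0753 0.014 ]
mouth [-121.1  103.   -33. ] [0.5952 0.1546 0.014 ]
mouth [-121.1  103.    27.7] [0.6111 0.0961 0.014 ]
```

Request:
step_arm --motion '[[0.3, [0, 0.3, -0.026], [0, 0, 0]], [0.3, [0, 0.6, -0.026], [0, 0, 0]], [0.3, [0, 0.85, -0.026], [0, 0, 0]], [0.3, [0, 0.95, -0.026], [0, 0, 0]], [0.3, [0, 0.95, -0.026], [0, 0, 0]]]'

```text
time_s: 8.07
tool_pos: [0.4867, 0.0932, 0.0227]
eef_rot: [-1.571, -0.001, -2.876]
wrist_force: [0.3, -1.0, -1.5]
width: 0.046
```

```bash
python3 - <<'E'
from h import *
import pickle
R,p,o=Rt(); print(p,o["eef_rot"],o["wrist_force"],o["width"])
s=wrist(); cv2.imwrite("pics/w5.png",s["frame"])
pickle.dump((s,R,p),open("w5.pkl","wb"))
E
```

```text
[0.48667539 0.0932106  0.02267669] [-1.57092814e+00 -1.09097569e-03 -2.87584226e+00] [ 0.33885795 -1.0380373  -1.50631232] 0.04596541286619716
```

View pics/w5.png

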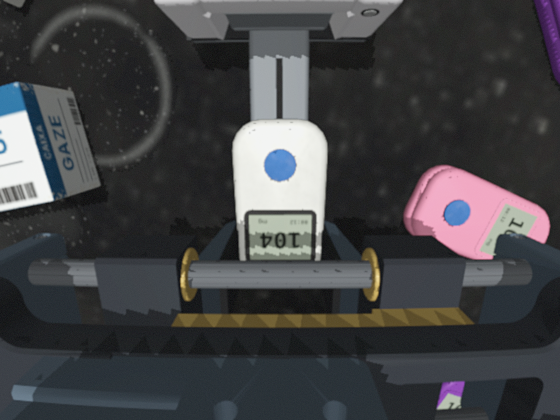

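Meter (columns 233–327) and tongue (249–308) are now concentric to within about 1 px. I'll lower it onto the tongue.

Request:
step_arm --motion '[[0.3, [0, 0.03, 0], [0, 0, 0]], [0.3, [0, 0.045, 0], [0, 0, 0]], [0.3, [0, 0.045, 0], [0, 0, 0]]]'

```text
time_s: 8.5
tool_pos: [0.4871, 0.0937, 0.0186]
eef_rot: [-1.571, 0.0, -2.875]
wrist_force: [-0.7, 0.3, -1.5]
width: 0.0463
```

Request:
step_arm --motion '[[0.3, [0, 0.006, 0], [0, 0, 0]], [0.3, [0, 0.006, 0], [0, 0, 0]]]'

```text
time_s: 8.75
tool_pos: [0.4869, 0.0937, 0.0178]
eef_rot: [-1.571, -0.0, -2.875]
wrist_force: [-0.5, 0.5, -1.0]
width: 0.046
```

Request:
step_arm --motion '[[0.3, [0, 0.006, 0], [0, 0, 0]], [0.3, [0, 0.006, 0], [0, 0, 0]]]'

```text
time_s: 9.0
tool_pos: [0.487, 0.0937, 0.0172]
eef_rot: [-1.571, 0.0, -2.875]
wrist_force: [-0.2, -0.4, -0.8]
width: 0.0462
```

Request:
step_arm --motion '[[0.3, [0, 0.005, 0], [0, 0, 0]], [0.3, [0, 0.005, 0], [0, 0, 0]]]'

```text
time_s: 9.25
tool_pos: [0.4869, 0.0937, 0.0167]
eef_rot: [-1.571, -0.0, -2.875]
wrist_force: [-1.5, -0.3, 0.3]
width: 0.0461
```

Request:
step_arm --motion '[[0.3, [0, 0.005, 0], [0, 0, 0]], [0.3, [0, 0.005, 0], [0, 0, 0]]]'

```text
time_s: 9.5
tool_pos: [0.4869, 0.0937, 0.0162]
eef_rot: [-1.571, -0.0, -2.875]
wrist_force: [-2.2, 0.9, 3.3]
width: 0.046
```

Request:
step_arm --motion '[[0.3, [-0.05, -0.003, 0], [0, 0, 0]], [0.3, [-0.18, -0.003, 0], [0, 0, 0]], [0.3, [-0.3, -0.003, 0], [0, 0, 0]], [0.3, [-0.35, -0.003, 0], [0, 0, 0]], [0.3, [-0.35, -0.003, 0], [0, 0, 0]]]'

```text
time_s: 10.12
tool_pos: [0.521, 0.103, 0.017]
eef_rot: [-1.571, -0.002, -2.875]
wrist_force: [-10.8, -1.8, 18.5]
width: 0.0459
```

```bash
python3 - <<'E'
from h import *
import pickle
R,p,o=Rt(); print(p,o["eef_rot"],o["wrist_force"],o["width"])
s=wrist(); cv2.imwrite("pics/w6.png",s["frame"])
cv2.imwrite("pics/c6.png",cv2.resize(s["frame"][0:190,180:380],None,fx=3,fy=3,interpolation=cv2.INTER_CUBIC))
pickle.dump((s,R,p),open("w6.pkl","wb"))
E
```

```text
[0.52099014 0.10300041 0.01696056] [-1.57091668e+00 -1.60575664e-03 -2.87471865e+00] [-10.8351611   -1.75453375  18.51828619] 0.04589841984843958
```

View pics/c6.png

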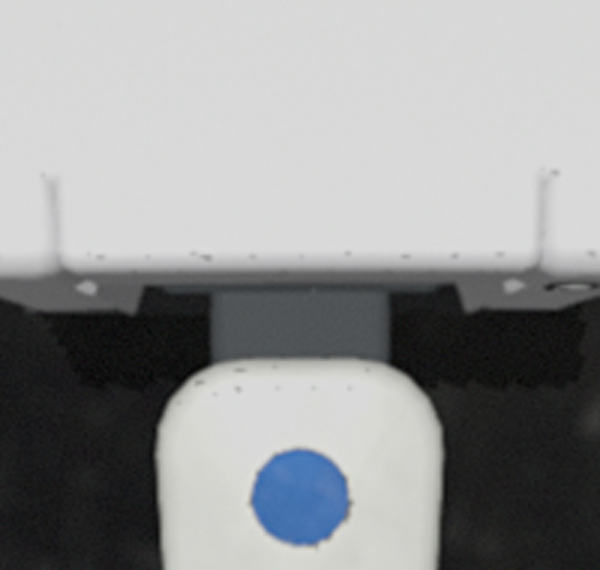

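The nose lies about 10 mm short of the mouth and is centred: meter at columns 158–442, mouth 135–465. However, it is pressing down on the tongue with about 18 N. I'll relieve that.

Request:
step_arm --motion '[[0.3, [0, -0.005, 0], [0, 0, 0]], [0.3, [0, -0.005, 0], [0, 0, 0]]]'

```text
time_s: 10.42
tool_pos: [0.5217, 0.1031, 0.0171]
eef_rot: [-1.571, 0.001, -2.875]
wrist_force: [0.9, -0.4, 0.3]
width: 0.0462
```

Request:
step_arm --motion '[[0.3, [0, -0.005, 0], [0, 0, 0]], [0.3, [0, -0.005, 0], [0, 0, 0]]]'

```text
time_s: 10.68
tool_pos: [0.5209, 0.1029, 0.0175]
eef_rot: [-1.571, 0.0, -2.875]
wrist_force: [-0.2, -0.1, -1.2]
width: 0.0463
```

Request:
step_arm --motion '[[0.3, [-0.03, 0, 0], [0, 0, 0]], [0.3, [-0.06, 0, 0], [0, 0, 0]], [0.3, [-0.08, 0, 0], [0, 0, 0]], [0.3, [-0.08, 0, 0], [0, 0, 0]]]'

```text
time_s: 11.18
tool_pos: [0.5286, 0.1051, 0.0175]
eef_rot: [-1.571, 0.0, -2.875]
wrist_force: [0.2, -0.2, -1.8]
width: 0.046
```

Request:
step_arm --motion '[[0.3, [-0.02, 0, 0], [0, 0, 0]], [0.3, [-0.04, 0, 0], [0, 0, 0]], [0.3, [-0.04, 0, 0], [0, 0, 0]]]'

```text
time_s: 11.55
tool_pos: [0.5324, 0.1061, 0.0175]
eef_rot: [-1.571, -0.0, -2.875]
wrist_force: [-0.1, 0.4, -1.0]
width: 0.0461
```

Request:
step_arm --motion '[[0.3, [-0.02, 0, 0], [0, 0, 0]], [0.3, [-0.04, 0, 0], [0, 0, 0]], [0.3, [-0.04, 0, 0], [0, 0, 0]]]'

```text
time_s: 11.92
tool_pos: [0.5359, 0.1071, 0.0174]
eef_rot: [-1.571, -0.001, -2.875]
wrist_force: [-2.1, -1.1, -0.8]
width: 0.0464
```

Request:
step_arm --motion '[[0.3, [-0.02, 0, 0], [0, 0, 0]], [0.3, [-0.04, 0, 0], [0, 0, 0]], [0.3, [-0.04, 0, 0], [0, 0, 0]]]'

```text
time_s: 12.3
tool_pos: [0.5398, 0.1082, 0.0174]
eef_rot: [-1.571, -0.001, -2.875]
wrist_force: [-4.7, -1.8, 0.3]
width: 0.0458
```

Request:
step_arm --motion '[[0.3, [-0.02, 0, 0], [0, 0, 0]], [0.3, [-0.04, 0, 0], [0, 0, 0]], [0.3, [-0.04, 0, 0], [0, 0, 0]]]'

```text
time_s: 12.68
tool_pos: [0.544, 0.1093, 0.0175]
eef_rot: [-1.571, 0.0, -2.875]
wrist_force: [-4.2, -0.5, -2.0]
width: 0.046
```

```bash
python3 - <<'E'
from h import *
R,p,o=Rt(); print(p,o["eef_rot"],o["wrist_force"],o["width"])
s=wrist(); cv2.imwrite("pics/c7.png",cv2.resize(s["frame"][0:220,180:380],None,fx=3,fy=2.7,interpolation=cv2.INTER_CUBIC))
E
```

```text
[0.5439757 0.1092744 0.0175033] [-1.57081293e+00  8.33315427e-05 -2.87476780e+00] [-4.19818307 -0.53304845 -2.01531893] 0.046022226059849104
```

View pics/c7.png

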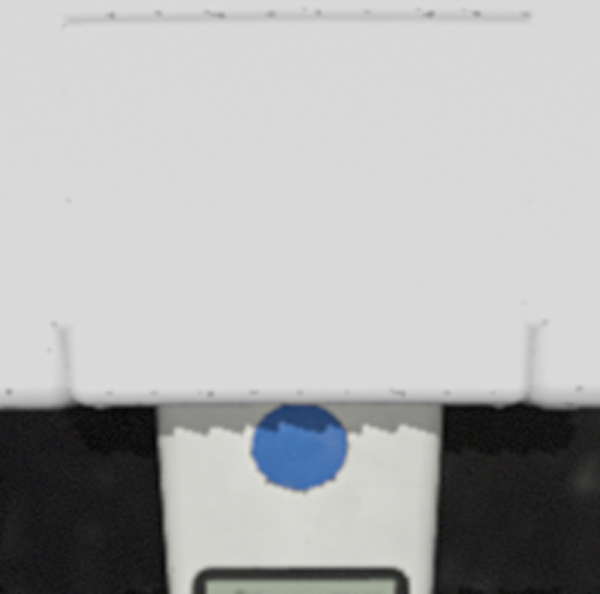

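The nose is in and the flap is opening at about 4–5 N. The meter is centred, with the key partly under the dock's front edge. I'll continue.

Request:
step_arm --motion '[[0.3, [-0.02, 0, 0], [0, 0, 0]], [0.3, [-0.04, 0, 0], [0, 0, 0]], [0.3, [-0.06, 0, 0], [0, 0, 0]], [0.3, [-0.06, 0, 0], [0, 0, 0]]]'

```text
time_s: 13.22
tool_pos: [0.5501, 0.1109, 0.0176]
eef_rot: [-1.571, 0.001, -2.875]
wrist_force: [-2.2, -0.3, -1.8]
width: 0.0458
```

Request:
step_arm --motion '[[0.3, [-0.02, 0, 0], [0, 0, 0]], [0.3, [-0.04, 0, 0], [0, 0, 0]], [0.3, [-0.04, 0, 0], [0, 0, 0]]]'

```text
time_s: 13.6
tool_pos: [0.5539, 0.1119, 0.0176]
eef_rot: [-1.571, 0.0, -2.875]
wrist_force: [-2.8, -1.2, -2.2]
width: 0.0462
```

Request:
step_arm --motion '[[0.3, [-0.02, 0, 0], [0, 0, 0]], [0.3, [-0.02, 0, 0], [0, 0, 0]], [0.3, [-0.02, 0, 0], [0, 0, 0]]]'

```text
time_s: 13.98
tool_pos: [0.5558, 0.1125, 0.0177]
eef_rot: [-1.571, 0.001, -2.875]
wrist_force: [-2.4, -0.9, -1.4]
width: 0.0459
```

Request:
step_arm --motion '[[0.3, [-0.02, 0, 0], [0, 0, 0]], [0.3, [-0.02, 0, 0], [0, 0, 0]]]'

```text
time_s: 14.22
tool_pos: [0.5575, 0.1129, 0.0175]
eef_rot: [-1.571, 0.0, -2.875]
wrist_force: [-3.4, -1.3, -2.1]
width: 0.0458
```

Request:
step_arm --motion '[[0.3, [-0.015, 0, 0], [0, 0, 0]], [0.3, [-0.015, 0, 0], [0, 0, 0]]]'

```text
time_s: 14.48
tool_pos: [0.5589, 0.1133, 0.0175]
eef_rot: [-1.571, 0.0, -2.875]
wrist_force: [-4.1, -0.6, -1.8]
width: 0.0461
```

Request:
step_arm --motion '[[0.3, [-0.015, 0, 0], [0, 0, 0]], [0.3, [-0.015, 0, 0], [0, 0, 0]]]'

```text
time_s: 14.72
tool_pos: [0.5606, 0.1138, 0.0176]
eef_rot: [-1.571, 0.0, -2.875]
wrist_force: [-2.9, -0.4, -1.2]
width: 0.0465
```

Request:
step_arm --motion '[[0.3, [-0.01, 0, 0], [0, 0, 0]], [0.3, [-0.01, 0, 0], [0, 0, 0]]]'

```text
time_s: 14.98
tool_pos: [0.5615, 0.114, 0.0176]
eef_rot: [-1.571, 0.001, -2.875]
wrist_force: [-2.9, -0.4, -1.8]
width: 0.0463
```

Request:
step_arm --motion '[[0.3, [-0.01, 0, 0], [0, 0, 0]], [0.3, [-0.01, 0, 0], [0, 0, 0]]]'

```text
time_s: 15.22
tool_pos: [0.5624, 0.1143, 0.0176]
eef_rot: [-1.571, 0.0, -2.875]
wrist_force: [-2.5, 0.2, -1.2]
width: 0.0461
```

Depth is about 32.5 mm, with no clear contact yet.

Request:
step_arm --motion '[[0.3, [-0.01, 0, 0], [0, 0, 0]], [0.3, [-0.01, 0, 0], [0, 0, 0]]]'

```text
time_s: 15.48
tool_pos: [0.5633, 0.1145, 0.0176]
eef_rot: [-1.571, 0.0, -2.875]
wrist_force: [-2.7, -0.4, -1.8]
width: 0.0459
```

Request:
step_arm --motion '[[0.3, [-0.01, 0, 0], [0, 0, 0]], [0.3, [-0.01, 0, 0], [0, 0, 0]]]'

```text
time_s: 15.72
tool_pos: [0.5642, 0.1148, 0.0176]
eef_rot: [-1.571, 0.0, -2.875]
wrist_force: [-2.2, -0.6, -1.5]
width: 0.0462
```

Request:
step_arm --motion '[[0.3, [-0.01, 0, 0], [0, 0, 0]], [0.3, [-0.01, 0, 0], [0, 0, 0]]]'

```text
time_s: 15.98
tool_pos: [0.5652, 0.115, 0.0175]
eef_rot: [-1.571, 0.0, -2.875]
wrist_force: [-2.7, -0.5, -1.8]
width: 0.0459
```

Request:
step_arm --motion '[[0.3, [-0.01, 0, 0], [0, 0, 0]], [0.3, [-0.01, 0, 0], [0, 0, 0]]]'

```text
time_s: 16.23
tool_pos: [0.5662, 0.1153, 0.0176]
eef_rot: [-1.571, 0.0, -2.875]
wrist_force: [-1.8, -0.6, -2.3]
width: 0.0458
```

Request:
step_arm --motion '[[0.3, [-0.01, 0, 0], [0, 0, 0]], [0.3, [-0.01, 0, 0], [0, 0, 0]]]'

```text
time_s: 16.48
tool_pos: [0.5671, 0.1156, 0.0176]
eef_rot: [-1.571, 0.0, -2.875]
wrist_force: [-2.1, -1.4, -1.8]
width: 0.0462
```

Request:
step_arm --motion '[[0.3, [-0.01, 0, 0], [0, 0, 0]], [0.3, [-0.01, 0, 0], [0, 0, 0]]]'

```text
time_s: 16.73
tool_pos: [0.5681, 0.1159, 0.0175]
eef_rot: [-1.571, 0.0, -2.875]
wrist_force: [-2.1, -0.3, -2.2]
width: 0.0462
```

Request:
step_arm --motion '[[0.3, [-0.01, 0, 0], [0, 0, 0]], [0.3, [-0.01, 0, 0], [0, 0, 0]]]'

```text
time_s: 16.98
tool_pos: [0.5689, 0.1161, 0.0175]
eef_rot: [-1.571, -0.0, -2.875]
wrist_force: [-3.3, -1.7, -1.9]
width: 0.046
```

Request:
step_arm --motion '[[0.3, [-0.01, 0, 0], [0, 0, 0]], [0.3, [-0.01, 0, 0], [0, 0, 0]]]'

```text
time_s: 17.23
tool_pos: [0.5697, 0.1163, 0.0174]
eef_rot: [-1.571, -0.001, -2.875]
wrist_force: [-4.4, -1.4, -1.7]
width: 0.0462
```

Request:
step_arm --motion '[[0.3, [-0.01, 0, 0], [0, 0, 0]], [0.3, [-0.01, 0, 0], [0, 0, 0]]]'

```text
time_s: 17.48
tool_pos: [0.5705, 0.1166, 0.0174]
eef_rot: [-1.571, -0.001, -2.875]
wrist_force: [-5.9, -1.0, -2.1]
width: 0.0463
```

Request:
step_arm --motion '[[0.3, [-0.006, 0, 0], [0, 0, 0]], [0.3, [-0.006, 0, 0], [0, 0, 0]], [0.3, [-0.006, 0, 0], [0, 0, 0]]]'

```text
time_s: 17.85
tool_pos: [0.571, 0.1167, 0.0174]
eef_rot: [-1.571, -0.001, -2.875]
wrist_force: [-5.8, -1.3, -3.2]
width: 0.0463
```

```bash
python3 - <<'E'
from h import *
R,p,o=Rt(); print(p,o["eef_rot"],o["wrist_force"],o["width"])
s=wrist(); cv2.imwrite("pics/c8.png",cv2.resize(s["frame"][0:270,180:380],None,fx=2.2,fy=2.2,interpolation=cv2.INTER_CUBIC))
import pickle; pickle.dump((s,R,p),open("w8.pkl","wb"))
R,p,o=Rt(); print(p,o["wrist_force"])
E
```

```text
[0.57100874 0.11667035 0.0173578 ] [-1.57086581e+00 -8.92044669e-04 -2.87477533e+00] [-5.82723553 -1.28726959 -3.15733198] 0.046305175052352605
[0.57095888 0.11667844 0.01733602] [-4.79037604 -1.65677456 -2.69881112]
```

View pics/c8.png

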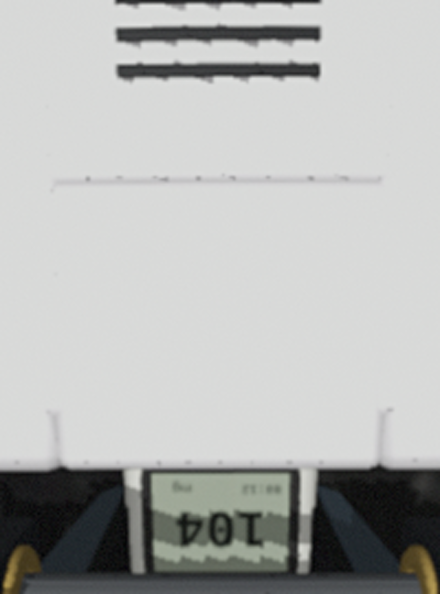

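The screen's near edge is at the dock front and the meter is straight. The force is about 5–6 N and rising softly, which fits the block's spring. I'll continue in small steps.

Request:
step_arm --motion '[[0.3, [-0.008, 0, 0], [0, 0, 0]], [0.3, [-0.008, 0, 0], [0, 0, 0]], [0.3, [-0.008, 0, 0], [0, 0, 0]]]'

```text
time_s: 18.27
tool_pos: [0.5722, 0.117, 0.0175]
eef_rot: [-1.571, -0.0, -2.875]
wrist_force: [-3.4, -0.6, -2.0]
width: 0.0462
```

Request:
step_arm --motion '[[0.3, [-0.008, 0, 0], [0, 0, 0]], [0.3, [-0.008, 0, 0], [0, 0, 0]], [0.3, [-0.008, 0, 0], [0, 0, 0]]]'

```text
time_s: 18.65
tool_pos: [0.573, 0.1172, 0.0175]
eef_rot: [-1.571, -0.0, -2.875]
wrist_force: [-4.7, -0.9, -2.4]
width: 0.0458
```

Request:
step_arm --motion '[[0.3, [-0.008, 0, 0], [0, 0, 0]], [0.3, [-0.008, 0, 0], [0, 0, 0]], [0.3, [-0.008, 0, 0], [0, 0, 0]]]'

```text
time_s: 19.02
tool_pos: [0.5738, 0.1174, 0.0175]
eef_rot: [-1.571, 0.0, -2.875]
wrist_force: [-3.6, -2.0, -2.2]
width: 0.0458
```

Request:
step_arm --motion '[[0.3, [-0.008, 0, 0], [0, 0, 0]], [0.3, [-0.008, 0, 0], [0, 0, 0]], [0.3, [-0.008, 0, 0], [0, 0, 0]]]'

```text
time_s: 19.4
tool_pos: [0.5742, 0.1175, 0.0174]
eef_rot: [-1.571, -0.001, -2.875]
wrist_force: [-6.0, -1.6, -2.6]
width: 0.0463
```

Request:
step_arm --motion '[[0.3, [-0.005, 0, 0], [0, 0, 0]], [0.3, [-0.005, 0, 0], [0, 0, 0]], [0.3, [-0.005, 0, 0], [0, 0, 0]]]'

```text
time_s: 19.77
tool_pos: [0.5743, 0.1176, 0.0173]
eef_rot: [-1.571, -0.001, -2.875]
wrist_force: [-6.7, -2.2, -2.2]
width: 0.0463
```

Request:
step_arm --motion '[[0.3, [-0.005, 0, 0], [0, 0, 0]], [0.3, [-0.005, 0, 0], [0, 0, 0]], [0.3, [-0.005, 0, 0], [0, 0, 0]]]'

```text
time_s: 20.15
tool_pos: [0.5744, 0.1176, 0.0172]
eef_rot: [-1.571, -0.002, -2.875]
wrist_force: [-8.9, -3.5, -1.2]
width: 0.0463
```

Solid stop: the measured advance stalled at x≈0.5743 while the force climbed from 6 to 7 to 9.5 N. The contact was felt about 6 mm earlier. I'll release slowly.

Request:
step_arm --motion '[[0.6, [0, 0, 0], [0, 0, 0]], [0.7, [0, 0, 0], [0, 0, 0]], [0.75, [0, 0, 0], [0, 0, 0]], [0.75, [0, 0, 0], [0, 0, 0]]]'

```text
time_s: 20.65
tool_pos: [0.5758, 0.1179, 0.0177]
eef_rot: [-1.571, 0.001, -2.875]
wrist_force: [-0.2, 0.8, 0.9]
width: 0.0681
```

```bash
python3 - <<'E'
from h import *
R,p,o=Rt(); print(p,o["eef_rot"],o["wrist_force"],o["width"])
s=wrist(); cv2.imwrite("pics/c9.png",cv2.resize(s["frame"][0:270,180:380],None,fx=2.2,fy=2.2,interpolation=cv2.INTER_CUBIC))
E
```

```text
[0.57583604 0.11794055 0.017689  ] [-1.57072950e+00  6.26153580e-04 -2.87472956e+00] [-0.21538118  0.83325198  0.86752471] 0.06813923921618666
```

View pics/c9.png

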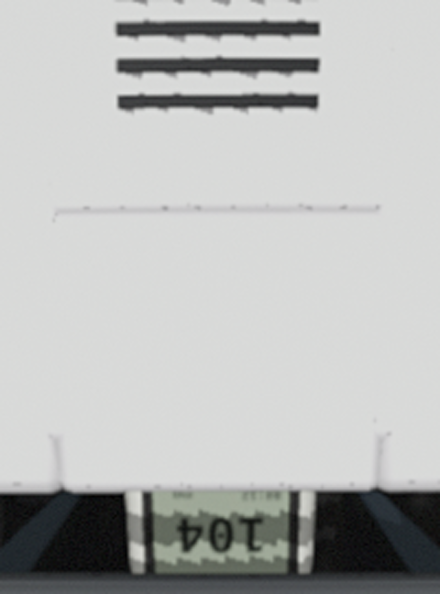

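The fingers are clear and the meter stayed in place. I'll lift straight up, then check.

Request:
step_arm --motion '[[0.85, [0, -0.1, 0], [0, 0, 0]], [0.85, [0, -0.4, 0], [0, 0, 0]], [0.85, [0, -0.7, 0], [0, 0, 0]], [0.85, [0, -1, 0], [0, 0, 0]], [0.85, [0, -1, 0], [0, 0, 0]]]'

```text
time_s: 21.32
tool_pos: [0.577, 0.1182, 0.1203]
eef_rot: [-1.57, 0.004, -2.875]
wrist_force: [0.1, -0.0, -0.5]
width: 0.0774
```

Request:
step_arm --motion '[[0.85, [0.3, -0.1, 0], [0, 0, 0]], [0.85, [0.6, -0.2, 0], [0, 0, 0]], [0.85, [0.6, -0.2, 0], [0, 0, 0]], [0.85, [0.6, -0.2, 0], [0, 0, 0]]]'

```text
time_s: 21.82
tool_pos: [0.5182, 0.1022, 0.1374]
eef_rot: [-1.571, 0.0, -2.875]
wrist_force: [0.0, -0.1, -0.3]
width: 0.0774
```

```bash
python3 - <<'E'
from h import *
import pickle
R,p,o=Rt(); print(p,o["eef_rot"],o["wrist_force"],o["width"])
s=wrist(); cv2.imwrite("pics/w10.png",s["frame"]); pickle.dump((s,R,p),open("w10.pkl","wb"))
s=vision.snapshot("scene");  cv2.imwrite("pics/s10.png",s["frame"])
E
```

```text
[0.51818964 0.10217193 0.13743979] [-1.57076325e+00  4.11273391e-04 -2.87481815e+00] [ 0.02902451 -0.05632175 -0.29306493] 0.07742154996986898
```

View pics/w10.png

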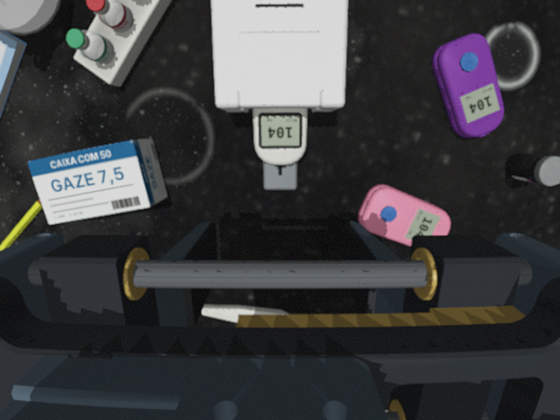

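View pics/s10.png

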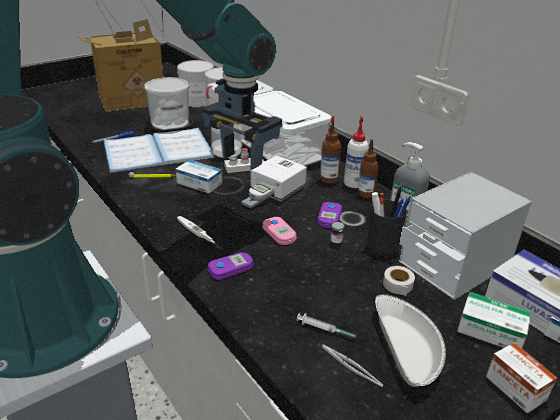

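The meter sits straight in the dock: its screen end is at about (280,165), the tongue end at row 190, and no bystander has moved. I'll measure the exposed length.

```bash
python3 - <<'E'
from h import *
import pickle
s,R,p=pickle.load(open("w10.pkl","rb"))
cv2.imwrite("pics/c11.png",cv2.resize(s["frame"][85:205,210:350],None,fx=5,fy=5,interpolation=cv2.INTER_CUBIC))
g=s["frame"][:,:,1].astype(int); print(g[155:195,279]);print(g[155:195,274]); print(g[100:116,260])
d=np.radians(195.3)
for v,z in ((165.5,.023),(165.5,.018),(190,.014),(164,.023)):
    w=px2w(s,(275,v),z); t=R.T@(w-p)*1000; print(v,z,w.round(4),t.round(1))
# predicted meter back end from stop pose
P=np.array([.5744,.1176,.0172]); e=P[:2]-np.array([np.cos(.267),np.sin(.267)])*.0205; print("pred end",e)
w=px2w(s,(280,165.5),.023);print(w)
E
```

```text
[211 211 210 210 209 209 206 199 184 146  73  20  30  43  48  52  50  49
  51  70 114 140 142 142 143 143 143 142 142 142 143 143 135 114  88  40
  21  25  30  30]
[212 211 211 211 210 209 205 197 177 138 102 121 141 144 143 143 143 143
 143 143 143 143 143 143 142 142 143 142 142 143 143 144 136 120  88  41
  26  23  26  26]
[218 218 218 217 208 189 152 115 122 138 142 141 126  85  43  29]
165.5 0.023 [0.5535 0.1169 0.023 ] [-37.9 114.5  -4.9]
165.5 0.018 [0.5529 0.1169 0.018 ] [-37.3 119.5  -5. ]
190 0.014 [0.5287 0.1104 0.014 ] [-12.3 123.4  -5.2]
164 0.023 [0.5549 0.1173 0.023 ] [-39.3 114.5  -4.9]
pred end [0.55462638 0.1121913 ]
[0.55474287 0.11231479 0.023     ]
```

View pics/c11.png

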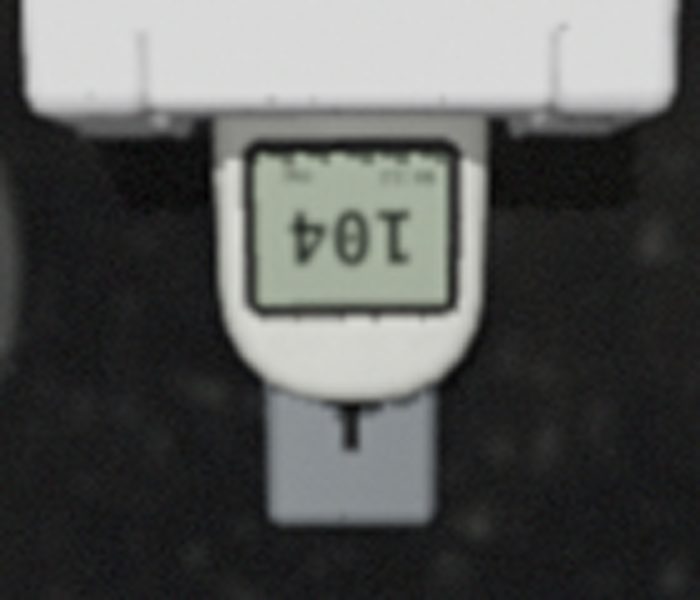

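The exposed end agrees with the felt stop to within 0.2 mm, so it hasn't sprung back. The bump felt at about 39 mm could have been the key lifting the flap rather than the contact block. So I'll confirm "home" with a gentle nudge on the meter's back end, using the closed fingers and staying well under 15 N.

```bash
python3 -c "
from h import *
print(now((.5310,.1058,.021),-164.7))
s=vision.snapshot('top');print(px2w(s,(235,270),.01))"
```

```text
([-0.132, 1.162, -0.001], np.float64(-0.0))
[0.37455997 0.08488857 0.01      ]
```

Request:
step_arm --motion '[[0, [-0.1, 0.2, 0], [0, 0, 0]], [0, [-0.13, 0.4, 0], [0, 0, 0]], [0, [-0.13, 0.7, 0], [0, 0, 0]], [0, [-0.13, 0.9, 0], [0, 0, 0]], [0, [-0.13, 0.9, 0], [0, 0, 0]]]'

```text
time_s: 22.6
tool_pos: [0.5294, 0.1054, 0.0462]
eef_rot: [-1.571, -0.003, -2.875]
wrist_force: [-0.4, 0.8, 1.0]
width: 0.0307
```

```bash
python3 - <<'E'
from h import *
R,p,o=Rt(); print(p,o["wrist_force"],o["width"],now((.5310,.1058,.021),-164.7))
s=wrist(); cv2.imwrite("pics/w12.png",s["frame"])
E
```

```text
[0.52937041 0.10539301 0.04617258] [-0.43726786  0.78970819  1.00479636] 0.03073300879145417 ([-0.017, 0.252, 0.0], np.float64(-0.0))
```

View pics/w12.png

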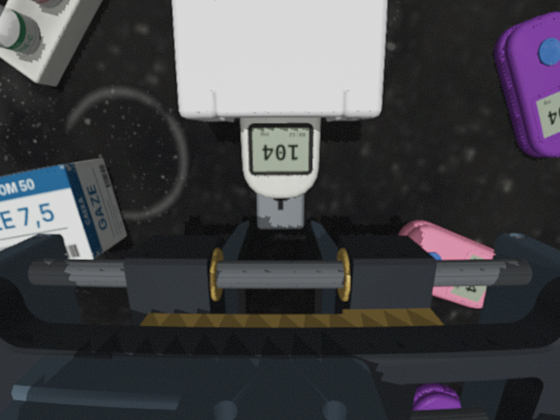

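The fingers, still closing, are clear behind the meter's rounded end (row 196) and over the tongue.

Request:
step_arm --motion '[[0, [0, 0, 0], [0, 0, 0]], [0, [0, 0.1, 0], [0, 0, 0]], [0, [0, 0.2, 0], [0, 0, 0]], [0, [0, 0.25, 0], [0, 0, 0]], [0, [0, 0.25, 0], [0, 0, 0]]]'

```text
time_s: 23.28
tool_pos: [0.5298, 0.1054, 0.022]
eef_rot: [-1.571, -0.001, -2.875]
wrist_force: [-1.1, -0.6, 0.1]
width: 0.0006
```

Request:
step_arm --motion '[[0, [-0.03, 0, 0], [0, 0, 0]], [0, [-0.06, 0, 0], [0, 0, 0]], [0, [-0.06, 0, 0], [0, 0, 0]]]'

```text
time_s: 23.65
tool_pos: [0.5365, 0.1072, 0.0228]
eef_rot: [-1.571, 0.001, -2.875]
wrist_force: [-0.7, 1.1, 0.1]
width: 0.0003
```

Request:
step_arm --motion '[[0, [-0.015, 0, 0], [0, 0, 0]], [0, [-0.015, 0, 0], [0, 0, 0]]]'

```text
time_s: 23.9
tool_pos: [0.5375, 0.1075, 0.0226]
eef_rot: [-1.571, 0.0, -2.875]
wrist_force: [-1.4, -0.2, -0.5]
width: 0.0006
```

Request:
step_arm --motion '[[0, [-0.01, 0, 0], [0, 0, 0]], [0, [-0.01, 0, 0], [0, 0, 0]]]'

```text
time_s: 24.15
tool_pos: [0.5384, 0.1077, 0.0225]
eef_rot: [-1.571, 0.0, -2.875]
wrist_force: [0.2, -0.6, -0.8]
width: 0.0005
```

Request:
step_arm --motion '[[0, [-0.008, 0, 0], [0, 0, 0]], [0, [-0.008, 0, 0], [0, 0, 0]]]'

```text
time_s: 24.4
tool_pos: [0.5392, 0.1079, 0.0225]
eef_rot: [-1.571, 0.0, -2.875]
wrist_force: [0.7, -0.0, -0.2]
width: 0.0004
```

Request:
step_arm --motion '[[0, [-0.008, 0, 0], [0, 0, 0]], [0, [-0.008, 0, 0], [0, 0, 0]]]'

```text
time_s: 24.65
tool_pos: [0.5397, 0.1081, 0.0225]
eef_rot: [-1.571, -0.0, -2.875]
wrist_force: [-1.9, -1.2, 0.8]
width: 0.0003
```

Contact is at the expected place. I'll press a little further and watch whether it moves.

Request:
step_arm --motion '[[0, [-0.006, 0, 0], [0, 0, 0]], [0, [-0.006, 0, 0], [0, 0, 0]], [0, [-0.006, 0, 0], [0, 0, 0]]]'

```text
time_s: 25.02
tool_pos: [0.5401, 0.1082, 0.0224]
eef_rot: [-1.571, -0.001, -2.875]
wrist_force: [-4.2, -1.7, 1.9]
width: 0.0006
```

Request:
step_arm --motion '[[0, [-0.005, 0, 0], [0, 0, 0]], [0, [-0.005, 0, 0], [0, 0, 0]], [0, [-0.005, 0, 0], [0, 0, 0]]]'

```text
time_s: 25.4
tool_pos: [0.5402, 0.1083, 0.0223]
eef_rot: [-1.571, -0.001, -2.875]
wrist_force: [-6.1, -2.2, 2.8]
width: 0.0006
```

Request:
step_arm --motion '[[0, [-0.006, 0, 0], [0, 0, 0]], [0, [-0.006, 0, 0], [0, 0, 0]], [0, [-0.006, 0, 0], [0, 0, 0]]]'

```text
time_s: 25.78
tool_pos: [0.5404, 0.1083, 0.0223]
eef_rot: [-1.571, -0.002, -2.875]
wrist_force: [-8.3, -2.8, 4.5]
width: 0.0004
```

Request:
step_arm --motion '[[0, [-0.005, 0, 0], [0, 0, 0]], [0, [-0.005, 0, 0], [0, 0, 0]], [0, [-0.005, 0, 0], [0, 0, 0]]]'

```text
time_s: 26.15
tool_pos: [0.5406, 0.1084, 0.0222]
eef_rot: [-1.571, -0.003, -2.875]
wrist_force: [-10.4, -3.8, 5.7]
width: 0.0006
```

It's solid: 2 to 11 N for under 1 mm of movement, which is compliance. So the meter is on its stop. I'll back away and lift.

Request:
step_arm --motion '[[0, [0.05, 0, 0], [0, 0, 0]], [0, [0.15, -0.05, 0], [0, 0, 0]], [0, [0.2, -0.4, 0], [0, 0, 0]], [0, [0.2, -0.8, 0], [0, 0, 0]], [0, [0.2, -1, 0], [0, 0, 0]]]'

```text
time_s: 26.78
tool_pos: [0.5234, 0.1035, 0.125]
eef_rot: [-1.57, 0.003, -2.875]
wrist_force: [0.2, 0.3, 0.1]
width: 0.0002
```

Request:
step_arm --motion '[[0, [0.1, -0.1, 0], [0, 0, 0]], [0, [0.1, -0.15, 0], [0, 0, 0]], [0, [0.1, -0.15, 0], [0, 0, 0]], [0, [0.1, -0.15, 0], [0, 0, 0]]]'

```text
time_s: 27.28
tool_pos: [0.5128, 0.1008, 0.1369]
eef_rot: [-1.571, -0.001, -2.875]
wrist_force: [-0.1, -0.9, 0.5]
width: 0.0005
```

```bash
python3 - <<'E'
from h import *
import pickle
R,p,o=Rt(); print(o["time_s"],p,o["wrist_force"],o["width"])
s=wrist(); cv2.imwrite("pics/c13.png",cv2.resize(s["frame"][60:220,180:380],None,fx=4,fy=3.7,interpolation=cv2.INTER_CUBIC)); pickle.dump((s,R,p),open("w13.pkl","wb"))
g=s["frame"][:,:,1].astype(int); print([(i,int(g[i,280])) for i in range(150,215,1)])
t=vision.snapshot("top"); cv2.imwrite("pics/t13.png",t["frame"])
E
```

```text
27.275 [0.51282277 0.10077138 0.13686251] [-0.14229953 -0.85743366  0.48503635] 0.0005110530244102718
[(150, 211), (151, 211), (152, 211), (153, 209), (154, 209), (155, 205), (156, 198), (157, 181), (158, 143), (159, 73), (160, 17), (161, 16), (162, 33), (163, 36), (164, 36), (165, 31), (166, 31), (167, 31), (168, 56), (169, 108), (170, 139), (171, 145), (172, 144), (173, 143), (174, 144), (175, 141), (176, 142), (177, 142), (178, 142), (179, 141), (180, 144), (181, 141), (182, 130), (183, 102), (184, 61), (185, 25), (186, 19), (187, 28), (188, 25), (189, 30), (190, 31), (191, 30), (192, 31), (193, 24), (194, 23), (195, 26), (196, 23), (197, 26), (198, 24), (199, 30), (200, 32), (201, 29), (202, 26), (203, 27), (204, 27), (205, 21), (206, 24), (207, 30), (208, 27), (209, 28), (210, 25), (211, 27), (212, 24), (213, 19), (214, 19)]
```

View pics/c13.png

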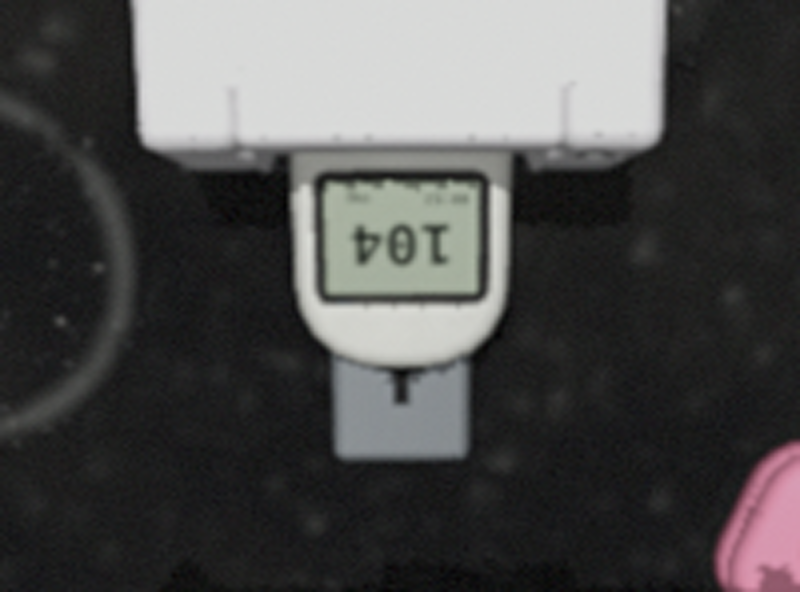

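View pics/t13.png

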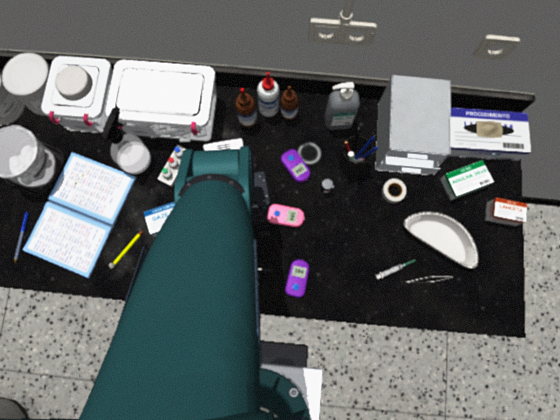

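The docked meter is straight and unchanged (end at row 159, tongue end at row 184), and the bystanders are where they were. I'll hand in.

```bash
python3 -c "
from bench import hand_in
print(hand_in())"
```

```text
the job is handed in; nothing more can be done
None
```

The glucose meter is in its charging dock, screen up and key end in. It was let go and stayed put, and I handed the job in after about 27 s of the 43 s.

- **Insertion:** I gripped the white meter across its width and slid it along the tongue. It pushed the flap open at about 4–5 N. It stopped about 45 mm behind the face, where the force climbed from 6 to 9.5 N with almost no further movement.
- **Home check:** After letting go, the exposed end matched the felt stop to within 0.2 mm, so it had not sprung back. A second gentle push on the back end, up to about 11 N, moved less than 1 mm and confirmed a solid stop.
- **Final pictures:** The meter sits straight in the dock. The bystanders I could see had not moved, though the arm hid part of the last overhead picture.

**Less certain points:**
- **Force bump:** The bump at about 39 mm could have been the contact block or the key passing under the flap, so "home" rests on the solid stop. I could not see the contact block itself.
- **Tongue load:** The meter pressed on the tongue with about 18 N for a moment before it reached the mouth, and I relieved that at once.
- **Depth:** The pictures put the depth 1–2 mm deeper than the arm's travel does, which is within the calibration error.

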